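Move the snap cover onto the pod canister

ROBOT

A 6-joint arm with a two-finger parallel gripper is mounted at the origin on the work surface. World frame = base frame: x ahead of the robot, y to its left, z up, the work surface at z = 0. Lengths are in m, angles in rad, forces in N, time in s.
With the tool pointing down it reaches from about 0.35 to 0.775 m from the base axis. Payload 5.5 kg.
Tool frame: the origin (TCP) lies at the very end of the fingers, on their centre line; the grasp point (between the pads) lies 19 mm behind it; z points along the fingers, x is the direction in which the jaws open and shut, and the axes are right-handed (so a half turn about z gives the same grasp; the last joint's range is limited). The gripper opens to 85 mm and grips with 20 to 120 N. Pads are 22 mm wide; open, the fingers measure 114 mm over their backs; the gripper's body (76 mm by 85 mm) begins 54 mm behind the grasp point. The pads swing forward as they close: fully open they stand 13 mm farther back than shut.
Start: joints at [0.963, 0.313, 0.046, 1.304, 0, 1.431], TCP at [0.259, 0.513, 0.231] pointing down, gripper open.
Joint ranges: [-2.76, 2.76], [-0.86, 1.69], [-1.03, 1.26], [-2.2, 2.34], [-1.47, 1.5], [-3.14, 3.14]. Speed limits (rad/s): [2.57, 2.57, 3.14, 3.14, 3.14, 3.14].

INTERFACE

Orientations are given as a unit quaternion [w, x, y, z].
In Python, from workcell import monitor, eyes, ticket gives the robot as it stands.
- The arm moves only by the tool send_rows, never from a script. Its argument "targets" is a list of rows, each a list of 5 numbers: the shift along the world's x, y, z in m, then the turn about the world's z in degrees, then the closure in counts, from 0 (fully open) to 255 (shut). A call has 1 to 12 rows; each row shifts and turns the commanded pose from where the row before left it; what a row does not reach is not made up. A row lasts 1/10 s, in which the tool goes at most 50 mm and 8.59 degrees, less where a joint would pass 70% of its speed; a pose out of reach is approached as far as the arm can. A call is refused whole if a number of a shift passes 0.05 or a number of a turn 8.59, either way. A call with a gripper value outside its range is refused whole. The fingers move at their own pace and stop on an object; "newtons" is the grip in N (left out, the last holds). Time passes only in rows, so rows that do not move let the fingers close. It gives the time, the measured TCP pose, the force and the opening at its end, in the units of the state.
- monitor.get_state(): the state, without advancing time (a new reading comes with each control period).
- eyes.read_camera(name): name is "scene" or "top" or "wrist"; returns a dict with "img" (400x640x3 uint8, red, green, blue), "z_map" (400x640 float32, m along the optical axis (not along the pixel's ray), 0 where there is no reading), "camera_matrix" (3x3 intrinsics, pixels), "pose" (4x4, takes a point from camera to world coordinates); the wrist camera has in their place "T_tool_cam" (4x4, takes a point from camera to tool coordinates, whose origin is the TCP and whose axes are the tool frame's). Camera axes: x right, y down, z forward; pixel columns grow to the right and rows downward; lengths in m; the calibration is good to about 2 mm. A picture is of the moment at which its call begins: read the wrist's pose just before it.
- ticket.hand_in(): hands the job in, once; it reports no verdict.
Trained networks look in the newest picture that a camera, given by its name, has taken for a name from the list of things; names that differ only in an ending like _2 or _b are one class to them, and where a whole thing is asked for, a point or a joint stands for the part that bears it (a point fixed in the world has none). Each returns a list of dicts, best first, with "conf" (0 to 1); they miss things now and then, are a little off and sometimes report something else, mostly with a low value. They report only what shows in the picture. A call takes as long as a camera call. They do not tell look-alikes from the thing itself.
- eyes.spot_in(name, camera): "xyz" ([x, y, z] in m, in world coordinates, good to about 4 mm: the middle of the surface that is visible of it).
- eyes.tip_of(name, camera): "xyz" ([x, y, z] in m, in world coordinates, good to about 4 mm: a listed point, or the origin of a listed thing).
The state is a dict: "clock": time; "joint_pos": joint angles; "qvel": joint speeds; "tau": joint torques, N m; "tcp_pos": TCP position; "orientation": TCP orientation; "wrist_force": force on the tool from outside, world axes, zero at the start; "ft_torque": the same for the moment, N m; "finger_gap": finger opening in m.
Only numpy, scipy, OpenCV 4.12 (cv2) and the standard library are available. Lean on these libraries where they do the work, as an engineer would, in place of code of your own. Each camera call takes 0.05 s, during which the arm holds its last target.

TASK

The snap cover is on the empty canister: squeeze its two red side tabs together and lift it off without tugging at the catches or crushing the tabs. Keep the tabs squeezed, press the cover gently but fully down on the seal of the open canister that holds the coffee pods, and let the tabs spring out under its rim so that the cover is latched there, level and fully home. Let go, and leave the other things on the counter where they are.

Things in the scene. Friction and masses are not known exactly. Their poses are not given: they have to be found in the camera images.
- cover: Dark round snap cover, 95 mm across, about 0.13 kg, with two red tabs on top. Origin: centre of the underside of its flange; z up, y along the line on which the two tabs are squeezed together. Flange 5 mm thick (z 0 to 5); between the tabs a dark boss 34 (x) by 30 (y) mm, up to z = 31. The cover may sit in a mouth at any yaw, and has 1.5 mm of play there.
- nose (a point): Lowest point of the cover, on its axis, at z = -23 mm. A plug of 57 mm diameter reaches from the flange down to z = -12; below it a nose tapers from 56 mm at z = -16 to 42 mm at z = -23 and guides the cover into a mouth.
- tab_left (a joint): How far the tab on the cover's +y side is pressed towards the middle, in m: 0 at rest, 0.007 fully in. Its spring needs about 3 N to start and 7 N fully in, some 2 N more while its hook is loaded. 12 to 20 N on each tab is a good squeeze and also carries the cover; more than 35 N crushes it.
- tab_right (a joint): The same for the tab on the cover's -y side.
- tab_left_face (a point): Middle of the outer face of the +y tab, at z = 22.5 mm in the cover's frame. Each tab is an upright red plate 22 mm wide (x), 5 mm thick (y), from z = 7 to z = 38 mm. The outer faces of the two tabs are 58 mm apart at rest, 44 mm with both fully squeezed.
- tab_right_face (a point): Middle of the outer face of the -y tab.
- hook_left (a point): Outer end of the +y tab's square hook, below the cover (z = -12 to -16 mm); the other tab has the same at -y. At rest it reaches 34.5 mm from the axis and catches under a canister's lip; it comes free of the lip when its tab is pressed by more than about 5 mm. The hooks have no ramp: the cover goes in or out only with both tabs squeezed.
- empty_can: Cream canister with a steel collar, 104 mm across the collar, fixed to the counter, empty; the cover is snapped on it at the start. Origin: centre of its foot.
- empty_mouth (a point): Centre of the empty canister's mouth, at the height of its hard steel rim (95 mm above the foot). Both mouths: bore 60 mm, lip 10 mm thick. On each rim a springy black rubber seal ring (72 to 84 mm diameter) stands 4 mm proud and meets the flange's underside. Catches break if cover and canister load each other with more than 25 N, in any direction.
- pod_can: Cream canister of the same kind, fixed to the counter, open, with coloured coffee pods inside (their tops 24 mm or more below the rim). Origin: centre of its foot. Seal of both canisters: 2.5 N per mm, bottoms at 4 mm (10 N). A latched cover's flange stays 2 mm above the hard rim (seal pressed by 2 mm).
- pod_mouth (a point): Centre of the pod canister's mouth, 95 mm above its foot: the LOWEST height of its rim. Its screw collar is not always wound down: the real rim and seal stand 0 to 12 mm higher, which no reading tells; feel for it. The hooks pass under the lip once the seal is pressed by 2 mm (5 N): press with 8 to 12 N and keep that up while letting the tabs out. Over 20 N breaks it.
- closed_can: Bystander: third cream canister with a plain closed lid, 116 mm high.
- pitcher: Bystander: steel milk pitcher, 100 mm high.
- cup: Bystander: white cup, 60 mm high.
- cup2: Bystander: second white cup, 60 mm high.
- tamper: Bystander: steel coffee tamper, 80 mm high.
- scale: Bystander: dark flat coffee scale, 150 by 130 by 25 mm.
- portafilter: Bystander: portafilter lying on the counter, 190 mm long.
- spoon: Bystander: spoon, 160 mm long.
Not all that is in view belongs to the job. What is shaped like the empty_can but blue or green is not meant. What is shaped like the cover but purple is not meant.

How it is judged:
By the outcome, as a careful person would: the job done as asked, in the order asked, and still so for the second after the job is handed in, with the robot touching nothing.
It also fails if it takes over 51 s, if anything falls off the work surface, if the arm or the gripper's body presses on something with over 40 N, if the wrist force passes 120 N, or if a joint passes its speed limit or range.

## Working session

There is one attempt and no reset: what is moved stays moved. The work goes in short steps, Python scripts to look and compute and a tool call to move; the robot and the scene stay as the last step left them, time stands still between calls to the robot, and variables do not carry over. Pictures are saved under pics/ and viewed, and the job is handed in when it is done.

Besides the shell and the picture viewer there is one more tool, called after ">>>" by a JSON object that holds its "name" and its "arguments". send_rows: Moves the arm, as the interface text tells. Its arguments: {"type":"object","properties":{"targets":{"type":"array"},"newtons":{"type":"number"}},"required":["targets"]}

```bash
mkdir -p pics; ls; cat > h.py <<'E'
import numpy as np, cv2
from workcell import monitor, eyes, ticket
def save(n,im): cv2.imwrite('pics/'+n+'.png', im[:,:,::-1])
E
python3 - <<'E'
from h import *
s=monitor.get_state(); print({k:np.round(v,4) for k,v in s.items()})
for c in ('scene','top'):
    r=eyes.read_camera(c); save(c+'0',r['img']); print(c,np.round(r['camera_matrix'],1).tolist(),np.round(r['pose'],3).tolist())
    np.savez(c+'0.npz',**r)
    for n in ('cover','empty_can','pod_can'):
        print(n,[(np.round(d['xyz'],3).tolist(),round(d['conf'],2)) for d in eyes.tip_of(n,c)])
    for n in ('tab_left_face','tab_right_face','pod_mouth','empty_mouth'):
        print(n,[(np.round(d['xyz'],3).tolist(),round(d['conf'],2)) for d in eyes.tip_of(n,c)])
E
```

```text
pics
{'clock': np.float64(0.0), 'joint_pos': array([0.9634, 0.314 , 0.045 , 1.3036, 0.    , 1.4312]), 'qvel': array([ 0.0006,  0.001 , -0.0004, -0.0013, -0.0012,  0.0011]), 'tau': array([-3.00000e-04, -4.80626e+01,  2.98535e+01,  1.94000e-02,
       -2.00000e-04, -0.00000e+00]), 'tcp_pos': array([0.259 , 0.5128, 0.2304]), 'orientation': array([ 4.000e-04,  8.517e-01,  5.240e-01, -8.000e-04]), 'wrist_force': array([ 0.4292,  0.068 , -0.3564]), 'ft_torque': array([-0.0416,  0.0113, -0.0234]), 'finger_gap': np.float64(0.0857)}
scene [[439.4, 0.0, 317.7], [0.0, 439.4, 198.2], [0.0, 0.0, 1.0]] [[0.515, 0.506, -0.693, 1.437], [0.857, -0.297, 0.42, -0.536], [0.006, -0.81, -0.587, 0.845], [0.0, 0.0, 0.0, 1.0]]
cover [([0.551, 0.136, 0.094], 0.95), ([0.618, -0.018, 0.025], 0.65), ([0.544, 0.166, 0.12], 0.54)]
empty_can [([0.395, 0.17, 0.001], 0.95), ([0.55, 0.134, 0.0], 0.93), ([0.484, -0.014, -0.001], 0.56), ([0.723, 0.271, -0.002], 0.32)]
pod_can [([0.528, -0.176, 0.004], 0.89), ([0.582, 0.364, 0.002], 0.45)]
tab_left_face [([0.605, 0.007, 0.045], 0.49), ([0.544, 0.165, 0.123], 0.38), ([0.5
[... 374 characters left out ...]
446.8, 197.6], [0.0, 0.0, 1.0]] [[-0.107, -0.968, 0.227, 0.353], [-0.994, 0.105, -0.019, -0.016], [-0.005, -0.228, -0.974, 1.16], [0.0, 0.0, 0.0, 1.0]]
cover [([0.61, -0.018, 0.024], 0.97), ([0.553, 0.135, 0.097], 0.81)]
empty_can [([0.55, 0.138, 0.001], 0.92), ([0.392, 0.17, 0.001], 0.67), ([0.474, -0.013, 0.001], 0.55), ([0.542, 0.175, 0.083], 0.35)]
pod_can [([0.526, -0.178, -0.002], 0.75), ([0.443, -0.324, 0.002], 0.29)]
tab_left_face [([0.545, 0.165, 0.122], 0.36), ([0.606, 0.007, 0.049], 0.36)]
tab_right_face [([0.56, 0.11, 0.121], 0.63), ([0.622, -0.049, 0.045], 0.51)]
pod_mouth [([0.523, -0.175, 0.095], 0.93)]
empty_mouth [([0.392, 0.172, 0.093], 0.95), ([0.48, -0.012, 0.095], 0.92)]
```

View pics/scene0.png

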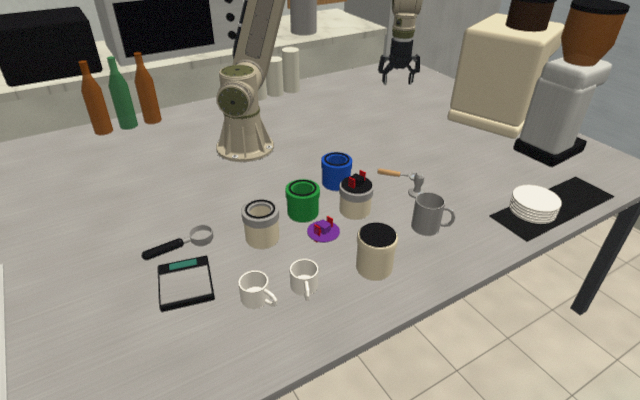

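View pics/top0.png

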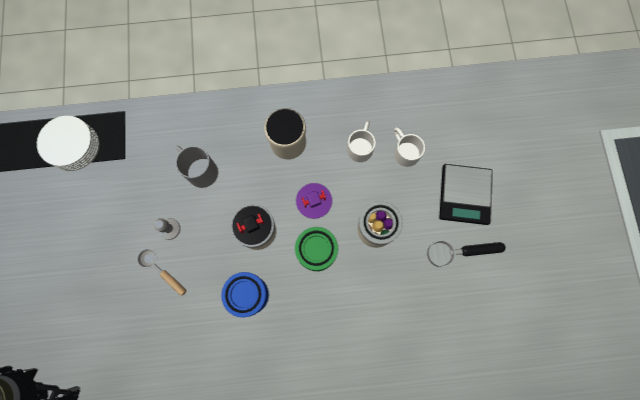

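```bash
python3 - <<'E'
from h import *
t=np.load('top0.npz'); K=t['camera_matrix'];P=t['pose']; im=t['img']; z=t['z_map']
s=np.load('scene0.npz')
def proj(r,p):
    q=np.linalg.inv(r['pose'])@np.r_[p,1]; return (r['camera_matrix']@(q[:3]/q[2]))[:2].round(0)
for p in ([.551,.136,.12],[.61,-.018,.04],[.525,-.175,.095],[.392,.171,.095],[.48,-.012,.095]): print(p,proj(t,p),proj(s,p))
def crop(r,p,h,n):
    u,v=proj(r,p).astype(int); c=r['img'][max(0,v-h):v+h,max(0,u-h):u+h]; return cv2.resize(c,(400,400),interpolation=cv2.INTER_CUBIC)
save('crop0',np.hstack([crop(t,[.551,.136,.11],40,''),crop(s,[.551,.136,.11],40,'')]))
save('crop1',np.hstack([crop(t,[.525,-.175,.095],40,''),crop(s,[.525,-.175,.095],40,'')]))
# red pixels -> world
for nm,r in (('top',t),('scene',s)):
    im=r['img'].astype(int);hsv=cv2.cvtColor(r['img'],cv2.COLOR_RGB2HSV)
    m=((hsv[...,0]<8)|(hsv[...,0]>172))&(hsv[...,1]>140)&(hsv[...,2]>70)
    n,l,st,ce=cv2.connectedComponentsWithStats(m.astype(np.uint8))
    v,u=np.mgrid[:400,:640];K=r['camera_matrix'];zz=r['z_map']
    W=np.stack([(u-K[0,2])/K[0,0]*zz,(v-K[1,2])/K[1,1]*zz,zz,np.ones_like(zz)],-1)@r['pose'].T
    for i in range(1,n):
        if st[i,4]>25:
            w=W[(l==i)&(zz>0)][:,:3]; top=w[w[:,2]>np.percentile(w[:,2],97)-.004]
            print(nm,ce[i].round(),st[i,4],'all',np.median(w,0).round(4),'top',top.mean(0).round(4),len(top))
E
```

```text
[0.551, 0.136, 0.12] [250. 224.] [356. 178.]
[0.61, -0.018, 0.04] [313. 200.] [322. 226.]
[0.525, -0.175, 0.095] [381. 222.] [259. 212.]
[0.392, 0.171, 0.095] [242. 294.] [337. 159.]
[0.48, -0.012, 0.095] [316. 248.] [302. 188.]
top [322. 196.] 29 all [ 0.6165 -0.0419  0.0457] top [ 0.6187 -0.0442  0.0622] 7
top [305. 202.] 28 all [0.6052 0.0042 0.0579] top [0.6028 0.005  0.061 ] 12
top [259. 219.] 45 all [0.5586 0.1153 0.1169] top [0.5595 0.1098 0.135 ] 12
top [241. 227.] 49 all [0.545  0.1586 0.1187] top [0.5447 0.1607 0.1349] 15
scene [363. 174.] 34 all [0.5481 0.1603 0.1261] top [0.5487 0.1599 0.1341] 8
scene [352. 182.] 63 all [0.5631 0.11   0.1219] top [0.5644 0.11   0.1331] 9
scene [330. 220.] 34 all [0.6116 0.0062 0.0536] top [0.6077 0.0061 0.0588] 11
```

The dark cover with red tabs sits on the cream can at top pixel (252,225) and scene pixel (356,182). Its look-alikes are the purple cover at top (314,200), the green can at (317,248) and the blue can at (244,294). The open can with pods is at top (381,223). I choose the dark one on the cream can and check it in the crop.

View pics/crop0.png

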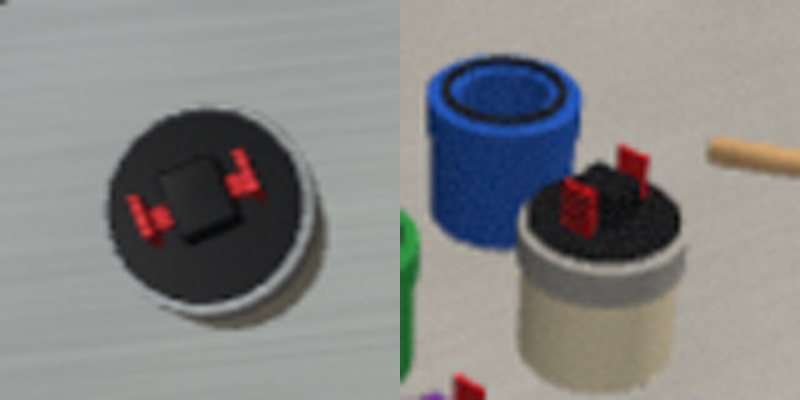

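>>> {"name": "send_rows", "arguments": {"targets": [[0.02,-0.026,0,4,0],[0.025,-0.032,0,4,0],[0.025,-0.032,0,4,0],[0.025,-0.032,0,4,0],[0.025,-0.032,0,4,0],[0.025,-0.032,0,4,0],[0.025,-0.032,0,4,0],[0.025,-0.032,0,4,0],[0.025,-0.032,0,4,0],[0.025,-0.032,0.01,4,0],[0.025,-0.032,0.01,4,0],[0.025,-0.032,0,0,0]]}}

```text
clock: 2.0
tcp_pos: [0.5559, 0.1338, 0.253]
orientation: [0.001, 0.593, 0.805, 0.001]
wrist_force: [0.9, -0.3, 0.2]
finger_gap: 0.0852
```

```bash
python3 - <<'E'
from h import *
s=monitor.get_state(); print({k:np.round(v,4) for k,v in s.items()})
E
```

```text
{'clock': np.float64(2.0), 'joint_pos': array([ 9.5800e-02,  2.9980e-01,  8.0300e-02,  1.3485e+00,  2.0000e-04,
       -2.0570e-01]), 'qvel': array([-0.6232,  0.3205,  0.4016,  0.0905,  0.0032, -0.5735]), 'tau': array([  2.109 , -49.5226,  28.3145,   0.3831,  -0.1047,   0.2246]), 'tcp_pos': array([0.5559, 0.1338, 0.253 ]), 'orientation': array([0.001 , 0.5929, 0.8053, 0.001 ]), 'wrist_force': array([ 0.9203, -0.2701,  0.2398]), 'ft_torque': array([ 0.012 , -0.0608,  0.0464]), 'finger_gap': np.float64(0.0852)}
```

The crop shows the dark cover with two red tabs and a boss on the cream can with a steel collar, so the choice is right. I let the arm settle and look with the wrist camera.

>>> {"name": "send_rows", "arguments": {"targets": [[0,0,0,0,0],[0,0,0,0,0],[0,0,0,0,0]]}}

```text
clock: 2.3
tcp_pos: [0.5536, 0.1358, 0.2511]
orientation: [-0.0, 0.593, 0.805, -0.0]
wrist_force: [-0.0, 0.4, 0.0]
finger_gap: 0.0854
```

```bash
cat >> h.py <<'E'
from scipy.spatial.transform import Rotation as R
def wrist(name):
    s=monitor.get_state(); r=eyes.read_camera('wrist'); save(name,r['img'])
    q=s['orientation']; T=np.eye(4); T[:3,:3]=R.from_quat([q[1],q[2],q[3],q[0]]).as_matrix(); T[:3,3]=s['tcp_pos']
    r['pose']=T@r['T_tool_cam']; return s,r
def world(r):
    v,u=np.mgrid[:400,:640];K=r['camera_matrix'];zz=r['z_map']
    return (np.stack([(u-K[0,2])/K[0,0]*zz,(v-K[1,2])/K[1,1]*zz,zz,np.ones_like(zz)],-1)@r['pose'].T)[...,:3]
def st():
    s=monitor.get_state(); q=s['orientation']; m=R.from_quat([q[1],q[2],q[3],q[0]]).as_matrix()
    print('t',round(float(s['clock']),2),'tcp',np.round(s['tcp_pos'],4),'yaw',np.degrees(np.arctan2(m[1,0],m[0,0])).round(2),'tilt',np.round(m[:2,2],4),'F',np.round(s['wrist_force'],2),'M',np.round(s['ft_torque'],3),'gap',round(float(s['finger_gap']),4))
    return s
def red(r):
    hsv=cv2.cvtColor(r['img'],cv2.COLOR_RGB2HSV)
    m=((hsv[...,0]<8)|(hsv[...,0]>172))&(hsv[...,1]>140)&(hsv[...,2]>60)
    n,l,sts,ce=cv2.connectedComponentsWithStats(m.astype(np.uint8)); W=world(r); o=[]
    for i in range(1,n):
        if sts[i,4]>60:
            w=W[(l==i)&(r['z_map']>0)]; h=np.percentile(w[:,2],95); top=w[np.abs(w[:,2]-h)<.003]
            c,sz,a=cv2.minAreaRect((top[:,:2]*1000).astype(np.float32))
            print(ce[i].round(),sts[i,4],'top',top.mean(0).round(4),len(top),'rect',np.round(c,1),np.round(sz,1),round(a,1))
E
python3 - <<'E'
from h import *
st(); s,r=wrist('w0'); red(r); print(np.round(r['T_tool_cam'],3).tolist(), r['camera_matrix'][0,0])
np.savez('w0.npz',**r)
for n in ('cover','tab_left_face','tab_right_face'):
    print(n,[(np.round(d['xyz'],4).tolist(),round(d['conf'],2)) for d in eyes.tip_of(n,'wrist')])
E
```

```text
t 2.3 tcp [0.5536 0.1358 0.2511] yaw 107.22 tilt [-0.0009  0.0003] F [-0.02  0.45  0.04] M [ 0.045 -0.007 -0.051] gap 0.0854
[147. 179.] 279 top [ 0.62   -0.0433  0.0585] 90 rect [620.2 -43.5] [21.1  4.7] 15.6
[190. 181.] 116 top [0.6057 0.0073 0.0587] 87 rect [605.7   6.8] [20.4  5.1] 14.0
[289. 187.] 344 top [0.56   0.1107 0.1328] 140 rect [560.5 110.8] [22.   4.6] 15.2
[342. 186.] 338 top [0.5437 0.161  0.1329] 141 rect [544.  161.1] [21.6  4.6] 19.0
[[1.0, 0.001, 0.0, 0.0], [-0.001, 0.952, 0.305, -0.078], [-0.0, -0.305, 0.952, -0.141], [0.0, 0.0, 0.0, 1.0]] 311.26755787117105
cover [([0.6111, -0.0196, 0.0205], 0.86), ([0.551, 0.1337, 0.0947], 0.83)]
tab_left_face [([0.5455, 0.1676, 0.1171], 0.84)]
tab_right_face [([0.6233, -0.0472, 0.0473], 0.9), ([0.5632, 0.1089, 0.1219], 0.62)]
```

View pics/w0.png

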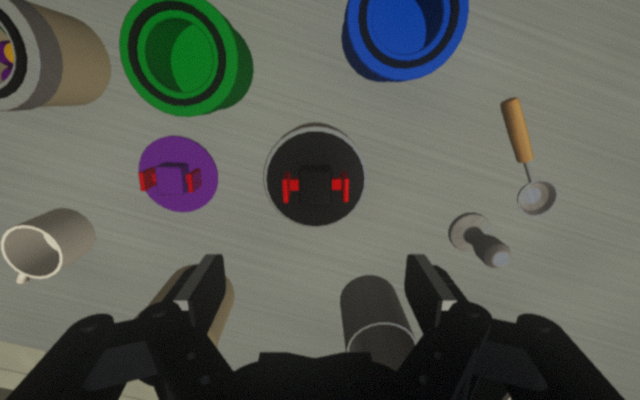

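>>> {"name": "send_rows", "arguments": {"targets": [[-0.0015,0,-0.02,0.8,0],[0,0,-0.03,0,0],[0,0,-0.02,0,0],[0,0,-0.02,0,0],[0,0,0,0,0],[0,0,0,0,0],[0,0,0,0,0]]}}

```text
clock: 3.2
tcp_pos: [0.5535, 0.1357, 0.1628]
orientation: [0.001, 0.588, 0.809, 0.001]
wrist_force: [0.5, -0.1, 0.0]
finger_gap: 0.0858
```

```bash
python3 - <<'E'
from h import *
st(); s,r=wrist('w1'); red(r); 
np.savez('w1.npz',**r)
E
```

```text
t 3.2 tcp [0.5535 0.1357 0.1628] yaw 108.03 tilt [0.0021 0.0003] F [ 0.46 -0.13  0.05] M [-0.049 -0.032 -0.006] gap 0.0858
[ 93. 201.] 533 top [ 0.6198 -0.0433  0.0586] 163 rect [620.  -43.6] [21.   5.7] 12.9
[151. 204.] 216 top [0.6057 0.0076 0.0587] 150 rect [605.7   7.4] [21.7  5.7] 13.4
[277. 223.] 783 top [0.5599 0.1108 0.1328] 286 rect [560.2 110.8] [21.8  5.1] 18.5
[354. 223.] 730 top [0.5437 0.1607 0.1328] 288 rect [544.3 161.1] [22.2  5.1] 18.4
```

View pics/w1.png

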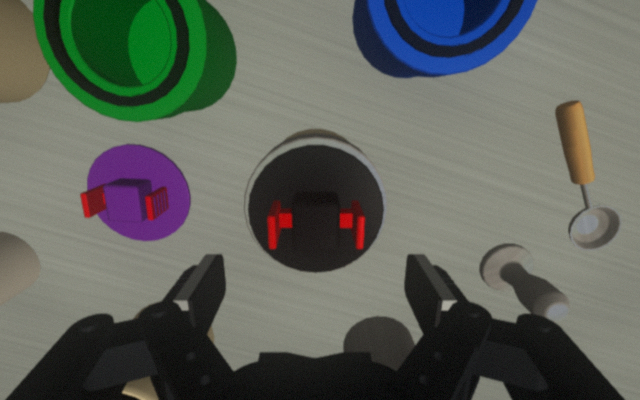

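>>> {"name": "send_rows", "arguments": {"targets": [[0,0,-0.02,0,0],[0,0,-0.015,0,0],[0,0,-0.01,0,0],[0,0,-0.007,0,20],[0,0,-0.004,0,40],[0,0,0,0,55],[0,0,0,0,65],[0,0,0,0,65],[0,0,0,0,65]], "newtons": 20}}

```text
clock: 4.15
tcp_pos: [0.5532, 0.1353, 0.1058]
orientation: [0.0, 0.588, 0.809, 0.0]
wrist_force: [0.7, -0.4, 0.5]
finger_gap: 0.0635
```

```bash
python3 - <<'E'
from h import *
st(); s,r=wrist('w2'); red(r); st()
np.savez('w2.npz',**r)
E
```

```text
t 4.15 tcp [0.5532 0.1353 0.1058] yaw 108.0 tilt [0.0009 0.0002] F [ 0.66 -0.42  0.51] M [-0.012 -0.022  0.017] gap 0.0635
[ 35. 230.] 907 top [ 0.6197 -0.0432  0.0585] 290 rect [620.3 -43.5] [21.6  6.3] 11.0
[112. 231.] 444 top [0.6058 0.0078 0.0586] 247 rect [606.1   7.2] [21.2  5.6] 14.9
[263. 271.] 1630 top [0.5596 0.1108 0.1328] 536 rect [560.6 110.9] [22.6  5.4] 16.5
[370. 271.] 1605 top [0.5434 0.1605 0.1329] 548 rect [544. 161.] [22.1  5.2] 17.9
t 4.2 tcp [0.5531 0.1353 0.1057] yaw 108.0 tilt [0.0007 0.0002] F [ 0.03  0.33 -0.02] M [-0.03   0.005  0.022] gap 0.0633
```

View pics/w2.png

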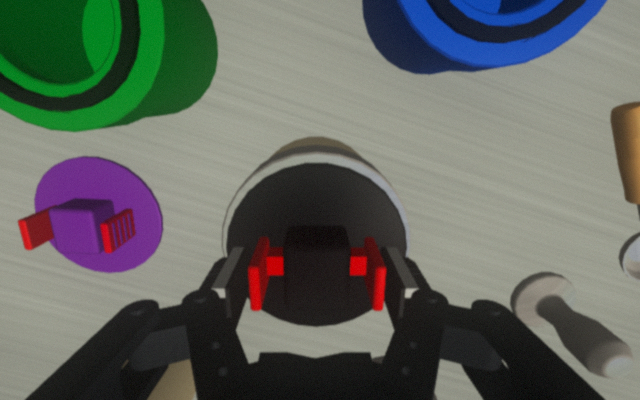

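The red tabs, at (257,273) and (376,273), stand centred between the pads. I close gently in steps and watch the force.

>>> {"name": "send_rows", "arguments": {"targets": [[0,0,0,0,75],[0,0,0,0,85],[0,0,0,0,92],[0,0,0,0,92]], "newtons": 20}}

```text
clock: 4.6
tcp_pos: [0.5529, 0.1353, 0.1058]
orientation: [0.0, 0.588, 0.809, 0.0]
wrist_force: [-1.2, 0.8, 4.5]
finger_gap: 0.0546
```

```bash
python3 - <<'E'
from h import *
st()
E
```

```text
t 4.6 tcp [0.5529 0.1353 0.1058] yaw 108.0 tilt [0.0006 0.0002] F [-1.25  0.84  4.51] M [ 0.131  0.251 -0.09 ] gap 0.0546
```

>>> {"name": "send_rows", "arguments": {"targets": [[0,0,0,0,100],[0,0,0,0,108],[0,0,0,0,116],[0,0,0,0,124],[0,0,0,0,132],[0,0,0,0,140],[0,0,0,0,140],[0,0,0,0,140]], "newtons": 20}}

```text
clock: 5.4
tcp_pos: [0.5528, 0.1358, 0.1063]
orientation: [-0.0, 0.588, 0.809, 0.001]
wrist_force: [-3.7, 1.8, 8.2]
finger_gap: 0.0433
```

```bash
python3 - <<'E'
from h import *
st(); s,r=wrist('w3'); red(r); st()
E
```

```text
t 5.4 tcp [0.5528 0.1358 0.1063] yaw 108.02 tilt [0.0007 0.0012] F [-3.66  1.81  8.23] M [0.444 0.636 0.001] gap 0.0433
[ 35. 230.] 905 top [ 0.6195 -0.0431  0.0584] 291 rect [620.  -43.6] [21.6  6.4] 15.8
[111. 231.] 429 top [0.6056 0.0077 0.0587] 246 rect [606.3   7.3] [21.8  5.7] 17.0
[273. 272.] 1067 top [0.5575 0.1173 0.1309] 526 rect [558.5 117.6] [22.6  5.1] 18.2
[357. 272.] 975 top [0.5457 0.1539 0.1309] 550 rect [546.3 154.1] [22.9  4.9] 18.0
t 5.45 tcp [0.5528 0.1358 0.1063] yaw 108.02 tilt [0.0007 0.0012] F [-2.12  2.1   9.5 ] M [0.41  0.696 0.039] gap 0.0435
```

View pics/w3.png

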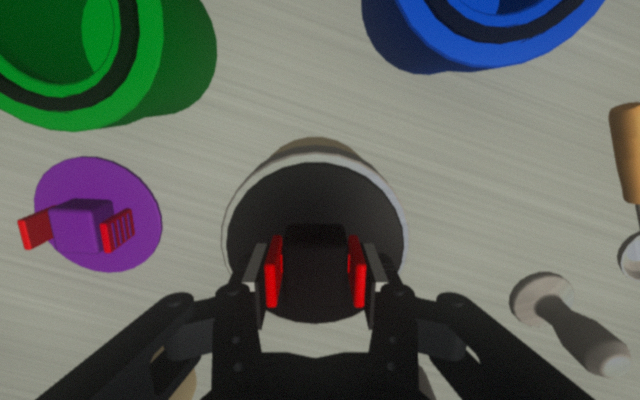

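>>> {"name": "send_rows", "arguments": {"targets": [[0,0,0.001,0,140],[0,0,0.001,0,140],[0,0,0.001,0,140],[0,0,0.001,0,140]]}}

```text
clock: 5.85
tcp_pos: [0.5528, 0.1356, 0.1093]
orientation: [-0.0, 0.588, 0.809, 0.0]
wrist_force: [-0.3, 2.3, 1.0]
finger_gap: 0.043
```

>>> {"name": "send_rows", "arguments": {"targets": [[0,0,0.001,0,140],[0,0,0.001,0,140],[0,0,0.001,0,140],[0,0,0,0,140]]}}

```text
clock: 6.25
tcp_pos: [0.5526, 0.1349, 0.112]
orientation: [-0.0, 0.588, 0.809, -0.0]
wrist_force: [-0.5, -0.9, -1.1]
finger_gap: 0.0426
```

```bash
python3 - <<'E'
from h import *
st()
E
```

```text
t 6.25 tcp [0.5526 0.1349 0.112 ] yaw 107.98 tilt [-0.0007 -0.0004] F [-0.54 -0.9  -1.08] M [ 0.001 -0.023  0.012] gap 0.0426
```

The tabs are squeezed to 43 mm and the cover came up freely, carried at about 1.1 N. I lift clear and measure the pod mouth from the stored pictures.

>>> {"name": "send_rows", "arguments": {"targets": [[0,0,0.003,0,140],[0,0,0.005,0,140],[0,0,0.007,0,140],[0,0,0.01,0,140],[0,0,0.015,0,140],[0,0,0.02,0,140],[0,0,0.02,0,140],[0,0,0.015,0,140],[0,0,0.005,0,140],[0,0,0,0,140]]}}

```text
clock: 7.25
tcp_pos: [0.5535, 0.1353, 0.2136]
orientation: [0.001, 0.588, 0.809, 0.001]
wrist_force: [0.5, 0.1, -1.4]
finger_gap: 0.0426
```

```bash
python3 - <<'E'
from h import *
from scipy.optimize import least_squares
st(); 
def fit(W,m):
    p=W[m][:,:2]
    f=lambda q: np.hypot(p[:,0]-q[0],p[:,1]-q[1])-q[2]
    q=least_squares(f,[*p.mean(0),.04],loss='soft_l1',f_scale=.002); return q.x.round(4), len(p)
for c in ('top','scene'):
    r=dict(np.load(c+'0.npz')); W=world(r)
    for nm,ce in (('pod',(.525,-.175)),('green',(.48,-.012))):
        d=np.hypot(W[...,0]-ce[0],W[...,1]-ce[1])
        z=W[...,2]; sel=(d<.065)&(z>.085)&(z<.125)
        print(c,nm,'zpct',np.percentile(z[sel],[5,25,50,75,95]).round(4))
        v=r['img'].max(-1)
        blk=sel&(v<50); print(' black ring',fit(W,blk),'z',np.median(z[blk]).round(4))
        g=sel&(v>=90)&(d>.042); print(' outer top',fit(W,g),np.median(z[g]).round(4))
E
```

```text
t 7.25 tcp [0.5535 0.1353 0.2136] yaw 108.0 tilt [0.0024 0.0003] F [ 0.47  0.07 -1.38] M [-0.031 -0.008 -0.013] gap 0.0426
top pod zpct [0.0992 0.1035 0.1056 0.1079 0.1109]
 black ring (array([ 0.5237, -0.1714,  0.0387]), 145) z 0.1094
 outer top (array([ 0.5241, -0.1727,  0.0479]), 494) 0.1048
top green zpct [0.0906 0.0933 0.0952 0.0971 0.1003]
 black ring (array([ 0.4803, -0.0118,  0.0387]), 148) z 0.0985
 outer top (array([ 0.4805, -0.0126,  0.0474]), 496) 0.0944
scene pod zpct [0.0888 0.0988 0.1035 0.1058 0.109 ]
 black ring (array([ 0.5265, -0.171 ,  0.0387]), 68) z 0.1083
 outer top (array([ 0.5266, -0.1727,  0.0495]), 367) 0.1021
scene green zpct [0.0868 0.0914 0.0935 0.0957 0.0986]
 black ring (array([ 0.4821, -0.012 ,  0.0386]), 61) z 0.0975
 outer top (array([ 0.4814, -0.0119,  0.0485]), 184) 0.0931
```

View pics/crop1.png

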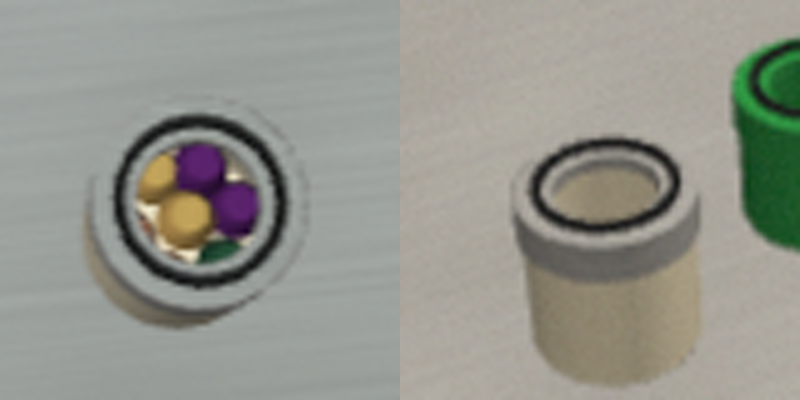

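The open canister with pods is at top pixel (381,223). Depth suggests its rim is around z≈0.105. I move next to it so the wrist camera sees the mouth past the held cover.

>>> {"name": "send_rows", "arguments": {"targets": [[0.002,-0.012,0.004,0,140],[0.004,-0.024,0.004,0,140],[0.006,-0.034,0.004,0,140],[0.006,-0.034,0.004,0,140],[0.006,-0.034,0.004,0,140],[0.006,-0.034,0.004,0,140],[0.006,-0.034,0.004,0,140],[0.006,-0.034,0.004,0,140],[0.004,-0.026,0.004,0,140],[0.002,-0.016,0.004,0,140],[0,0,0,0,140],[0,0,0,0,140]]}}

```text
clock: 8.45
tcp_pos: [0.6004, -0.1466, 0.2518]
orientation: [-0.001, 0.588, 0.809, 0.0]
wrist_force: [-0.2, 0.2, -1.3]
finger_gap: 0.0428
```

>>> {"name": "send_rows", "arguments": {"targets": [[0,0,0,0,140],[0,0,0,0,140],[0,0,0,0,140]]}}

```text
clock: 8.75
tcp_pos: [0.6007, -0.1456, 0.2524]
orientation: [-0.0, 0.587, 0.809, 0.0]
wrist_force: [0.2, -1.1, -1.4]
finger_gap: 0.0434
```

```bash
cat >> h.py <<'E'
from scipy.optimize import least_squares
def fit(W,m):
    p=W[m][:,:2]
    f=lambda q: np.hypot(p[:,0]-q[0],p[:,1]-q[1])-q[2]
    q=least_squares(f,[*p.mean(0),.04],loss='soft_l1',f_scale=.002); return q.x.round(4), len(p)
E
python3 - <<'E'
from h import *
st(); s,r=wrist('w4'); np.savez('w4.npz',**r); W=world(r); v=r['img'].max(-1)
d=np.hypot(W[...,0]-.525,W[...,1]+.173); z=W[...,2]
sel=(d<.065)&(z>.085)&(z<.13); print(np.percentile(z[sel],[5,25,50,75,95]).round(4))
b=sel&(v<50); print('ring',fit(W,b),np.median(z[b]).round(4)); g=sel&(v>=90)&(d>.044)&(d<.06); print('outer',fit(W,g),np.median(z[g]).round(4))
red(r); print('pod',[(np.round(e['xyz'],4).tolist(),round(e['conf'],2)) for e in eyes.tip_of('pod_mouth','wrist')])
E
```

```text
t 8.75 tcp [ 0.6007 -0.1456  0.2524] yaw 108.09 tilt [-0.0001  0.0002] F [ 0.24 -1.08 -1.37] M [ 0.018  0.035 -0.021] gap 0.0434
[0.1006 0.1032 0.104  0.1065 0.1083]
ring (array([ 0.5257, -0.1718,  0.0386]), 335) 0.1076
outer (array([ 0.5251, -0.1725,  0.0479]), 3076) 0.1037
[435. 213.] 168 top [0.6058 0.0059 0.0588] 74 rect [605.7   6.2] [20.8  4.5] 16.2
[273. 272.] 1094 top [ 0.6055 -0.1641  0.2767] 529 rect [ 606.4 -163.8] [22.9  4.9] 17.6
[356. 272.] 1050 top [ 0.5936 -0.1276  0.2768] 546 rect [ 594.4 -127.3] [22.4  4.8] 18.3
pod [([0.5265, -0.1736, 0.0936], 0.86), ([0.5907, -0.4172, 0.0005], 0.34)]
```

View pics/w4.png

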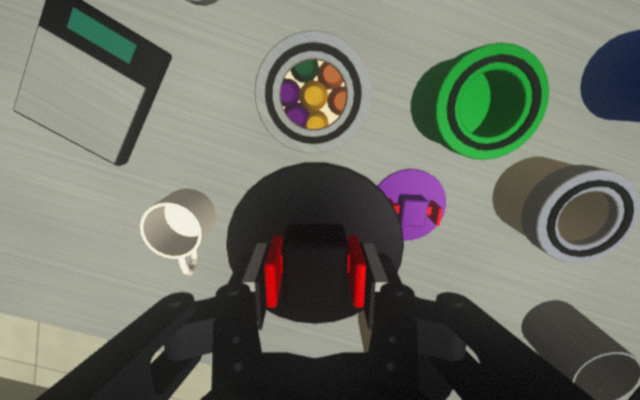

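The mouth is at pixel (313,92), free and full of pods; the held cover is level at (315,245). Next I move over the mouth and part way down.

>>> {"name": "send_rows", "arguments": {"targets": [[-0.01,-0.0033,0,0,140],[-0.015,-0.005,0,0,140],[-0.018,-0.006,0,0,140],[-0.018,-0.006,-0.01,0,140],[-0.0137,-0.006,-0.02,0,140],[0,0,-0.025,0,140],[0,0,-0.02,0,140],[0,0,-0.012,0,140],[0,0,0,0,140],[0,0,0,0,140],[0,0,0,0,140]]}}

```text
clock: 9.95
tcp_pos: [0.5269, -0.1734, 0.1666]
orientation: [0.001, 0.588, 0.809, 0.0]
wrist_force: [0.1, 0.2, -1.2]
finger_gap: 0.0427
```

```bash
python3 - <<'E'
from h import *
st(); r=eyes.read_camera('scene'); save('s1',cv2.resize(r['img'][150:270,180:340],(800,600),interpolation=cv2.INTER_CUBIC))
r=eyes.read_camera('top'); save('t1',cv2.resize(r['img'][160:280,300:460],(800,600),interpolation=cv2.INTER_CUBIC)); st()
E
```

```text
t 9.95 tcp [ 0.5269 -0.1734  0.1666] yaw 108.01 tilt [ 0.0018 -0.0009] F [ 0.12  0.18 -1.16] M [ 0.003  0.004 -0.002] gap 0.0427
t 10.05 tcp [ 0.5269 -0.1733  0.1665] yaw 108.01 tilt [ 0.0018 -0.0008] F [-0.49  0.11 -1.87] M [0.002 0.022 0.019] gap 0.0428
```

View pics/s1.png

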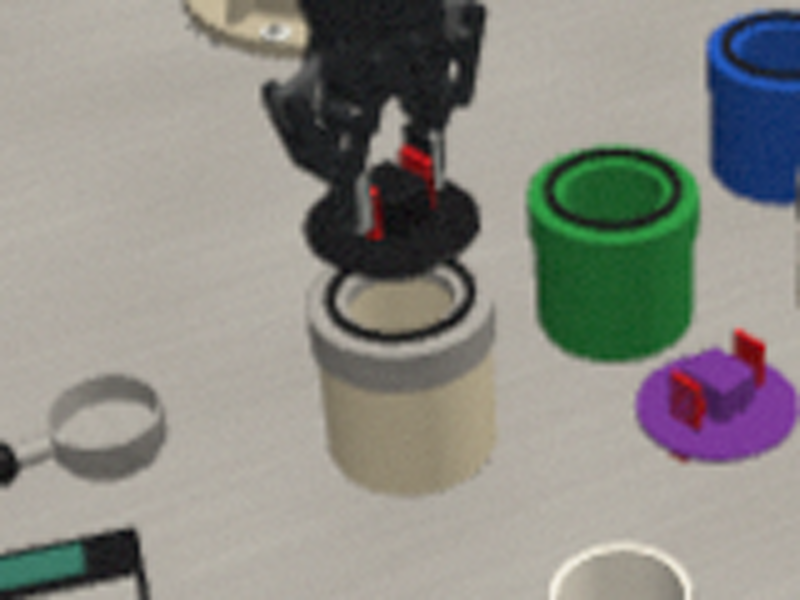

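>>> {"name": "send_rows", "arguments": {"targets": [[-0.0008,0.0014,-0.008,0,140],[0,0,-0.008,0,140],[0,0,-0.004,0,140],[0,0,0,0,140],[0,0,0,0,140]]}}

```text
clock: 10.55
tcp_pos: [0.5252, -0.1716, 0.1451]
orientation: [-0.0, 0.588, 0.809, -0.0]
wrist_force: [1.5, -1.2, -1.8]
finger_gap: 0.0428
```

>>> {"name": "send_rows", "arguments": {"targets": [[0,0,-0.002,0,140],[0,0,-0.002,0,140],[0,0,-0.002,0,140]]}}

```text
clock: 10.85
tcp_pos: [0.5254, -0.1717, 0.1393]
orientation: [0.0, 0.588, 0.809, 0.0]
wrist_force: [0.3, -0.7, -0.9]
finger_gap: 0.043
```

>>> {"name": "send_rows", "arguments": {"targets": [[0,0,-0.002,0,140],[0,0,-0.002,0,140],[0,0,0,0,140]]}}

```text
clock: 11.15
tcp_pos: [0.5251, -0.1716, 0.1349]
orientation: [-0.0, 0.588, 0.809, -0.0]
wrist_force: [-0.8, -0.1, -1.7]
finger_gap: 0.0429
```

```bash
python3 - <<'E'
from h import *
st()
E
```

```text
t 11.15 tcp [ 0.5251 -0.1716  0.1349] yaw 107.99 tilt [-0.0006  0.0003] F [-0.83 -0.14 -1.74] M [-0.02   0.036  0.029] gap 0.0429
```

>>> {"name": "send_rows", "arguments": {"targets": [[0.0005,0,-0.001,0,140],[0,0,-0.0015,0,140],[0,0,-0.0015,0,140],[0,0,0,0,140]]}}

```text
clock: 11.55
tcp_pos: [0.5257, -0.1715, 0.1311]
orientation: [-0.0, 0.588, 0.809, 0.0]
wrist_force: [0.3, -0.4, -0.8]
finger_gap: 0.0433
```

>>> {"name": "send_rows", "arguments": {"targets": [[0,0,-0.0015,0,140],[0,0,-0.0015,0,140],[0,0,-0.001,0,140],[0,0,0,0,140]]}}

```text
clock: 11.95
tcp_pos: [0.5257, -0.1716, 0.1271]
orientation: [-0.0, 0.588, 0.809, -0.0]
wrist_force: [-0.3, 0.2, -1.1]
finger_gap: 0.0429
```

>>> {"name": "send_rows", "arguments": {"targets": [[0,0,-0.0015,0,140],[0,0,-0.001,0,140],[0,0,0,0,140]]}}

```text
clock: 12.25
tcp_pos: [0.5257, -0.1716, 0.1246]
orientation: [-0.0, 0.588, 0.809, 0.0]
wrist_force: [0.1, 0.1, -0.9]
finger_gap: 0.043
```

```bash
python3 - <<'E'
from h import *
st()
E
```

```text
t 12.25 tcp [ 0.5257 -0.1716  0.1246] yaw 108.0 tilt [-0.0003  0.0002] F [ 0.08  0.07 -0.9 ] M [-0.039 -0.011 -0.025] gap 0.043
```

>>> {"name": "send_rows", "arguments": {"targets": [[0,0,-0.001,0,140],[0,0,-0.001,0,140],[0,0,0,0,140]]}}

```text
clock: 12.55
tcp_pos: [0.5257, -0.1716, 0.1226]
orientation: [-0.0, 0.588, 0.809, 0.0]
wrist_force: [-0.3, -0.3, -0.1]
finger_gap: 0.0431
```

>>> {"name": "send_rows", "arguments": {"targets": [[0,0,-0.001,0,140],[0,0,0,0,140]]}}

```text
clock: 12.75
tcp_pos: [0.5258, -0.1716, 0.1217]
orientation: [-0.0, 0.588, 0.809, 0.0]
wrist_force: [-0.1, -0.2, -2.0]
finger_gap: 0.0431
```

>>> {"name": "send_rows", "arguments": {"targets": [[0,0,-0.001,0,140],[0,0,0,0,140]]}}

```text
clock: 12.95
tcp_pos: [0.5259, -0.1717, 0.1208]
orientation: [0.0, 0.588, 0.809, 0.0]
wrist_force: [-0.1, 0.6, 0.1]
finger_gap: 0.0429
```

>>> {"name": "send_rows", "arguments": {"targets": [[0,0,-0.001,0,140],[0,0,0,0,140]]}}

```text
clock: 13.15
tcp_pos: [0.5259, -0.1717, 0.12]
orientation: [0.0, 0.588, 0.809, 0.0]
wrist_force: [-1.5, 0.1, 0.9]
finger_gap: 0.0427
```

>>> {"name": "send_rows", "arguments": {"targets": [[0,0,-0.001,0,140],[0,0,0,0,140]]}}

```text
clock: 13.35
tcp_pos: [0.5259, -0.1717, 0.1192]
orientation: [0.0, 0.588, 0.809, 0.0]
wrist_force: [-1.0, 1.2, 3.3]
finger_gap: 0.043
```

```bash
python3 - <<'E'
from h import *
st()
E
```

```text
t 13.35 tcp [ 0.5259 -0.1717  0.1192] yaw 108.0 tilt [ 0.0004 -0.0001] F [-0.97  1.18  3.27] M [0.111 0.169 0.007] gap 0.043
```

>>> {"name": "send_rows", "arguments": {"targets": [[0,0,-0.001,0,140],[0,0,0,0,140],[0,0,0,0,140]]}}

```text
clock: 13.65
tcp_pos: [0.5259, -0.1717, 0.1183]
orientation: [0.0, 0.588, 0.809, 0.0]
wrist_force: [-1.6, 0.7, 6.1]
finger_gap: 0.043
```

>>> {"name": "send_rows", "arguments": {"targets": [[0,0,-0.0008,0,140],[0,0,0,0,140],[0,0,0,0,140]]}}

```text
clock: 13.95
tcp_pos: [0.526, -0.1717, 0.1177]
orientation: [0.0, 0.588, 0.809, 0.0]
wrist_force: [-1.2, 0.8, 7.2]
finger_gap: 0.043
```

```bash
python3 - <<'E'
from h import *
st()
E
```

```text
t 13.95 tcp [ 0.526  -0.1717  0.1177] yaw 108.0 tilt [ 0.0007 -0.0002] F [-1.22  0.79  7.22] M [0.205 0.429 0.006] gap 0.043
```

The press is about 8.5 N. I let the tabs out in steps, lowering to make up for the pads swinging back.

>>> {"name": "send_rows", "arguments": {"targets": [[0,0,-0.0005,0,132],[0,0,0,0,124],[0,0,0,0,120],[0,0,0,0,120]]}}

```text
clock: 14.35
tcp_pos: [0.5261, -0.172, 0.1173]
orientation: [0.001, 0.588, 0.809, -0.0]
wrist_force: [-1.0, -0.9, 7.0]
finger_gap: 0.0453
```

```bash
python3 - <<'E'
from h import *
st()
E
```

```text
t 14.35 tcp [ 0.5261 -0.172   0.1173] yaw 107.99 tilt [ 0.0009 -0.001 ] F [-1.05 -0.93  6.99] M [-0.058  0.413  0.025] gap 0.0453
```

>>> {"name": "send_rows", "arguments": {"targets": [[0,0,-0.0004,0,117],[0,0,-0.0003,0,114],[0,0,0,0,112],[0,0,0,0,112]]}}

```text
clock: 14.75
tcp_pos: [0.5261, -0.1721, 0.1167]
orientation: [0.001, 0.588, 0.809, -0.0]
wrist_force: [-2.2, -0.3, 7.0]
finger_gap: 0.0477
```

```bash
python3 - <<'E'
from h import *
st()
E
```

```text
t 14.75 tcp [ 0.5261 -0.1721  0.1167] yaw 107.99 tilt [ 0.001 -0.001] F [-2.21 -0.25  7.01] M [0.046 0.408 0.028] gap 0.0477
```

>>> {"name": "send_rows", "arguments": {"targets": [[0,0,-0.0004,0,109],[0,0,-0.0004,0,106],[0,0,0,0,104],[0,0,0,0,104]]}}

```text
clock: 15.15
tcp_pos: [0.5261, -0.1721, 0.1159]
orientation: [0.001, 0.588, 0.809, -0.0]
wrist_force: [-2.0, 1.4, 7.7]
finger_gap: 0.0507
```

>>> {"name": "send_rows", "arguments": {"targets": [[0,0,-0.0004,0,101],[0,0,-0.0003,0,98],[0,0,0,0,96],[0,0,0,0,96]]}}

```text
clock: 15.55
tcp_pos: [0.5263, -0.1721, 0.1152]
orientation: [0.001, 0.588, 0.809, -0.0]
wrist_force: [-2.3, -0.5, 6.5]
finger_gap: 0.0534
```

```bash
python3 - <<'E'
from h import *
st()
E
```

```text
t 15.55 tcp [ 0.5263 -0.1721  0.1152] yaw 107.99 tilt [ 0.0013 -0.001 ] F [-2.29 -0.47  6.51] M [ 0.006  0.364 -0.01 ] gap 0.0534
```

>>> {"name": "send_rows", "arguments": {"targets": [[0,0,-0.0004,0,93],[0,0,-0.0003,0,90],[0,0,0,0,88],[0,0,0,0,86]]}}

```text
clock: 15.95
tcp_pos: [0.5263, -0.172, 0.1143]
orientation: [0.001, 0.588, 0.809, 0.0]
wrist_force: [-0.9, 0.5, 5.9]
finger_gap: 0.0564
```

```bash
python3 - <<'E'
from h import *
st(); s,r=wrist('w5'); red(r)
E
```

```text
t 15.95 tcp [ 0.5263 -0.172   0.1143] yaw 108.0 tilt [ 0.0013 -0.0007] F [-0.92  0.51  5.92] M [ 0.052  0.173 -0.013] gap 0.0564
[262. 273.] 1669 top [ 0.5328 -0.1966  0.1427] 585 rect [ 533.4 -196.7] [23.1  5.4] 18.2
[368. 273.] 1571 top [ 0.5169 -0.1479  0.1426] 606 rect [ 517.7 -147.4] [22.9  5.4] 18.0
[431. 365.] 83 top [ 0.502  -0.1514  0.1975] 14 rect [ 502.1 -151.3] [1.8 1.5] 55.3
```

View pics/w5.png

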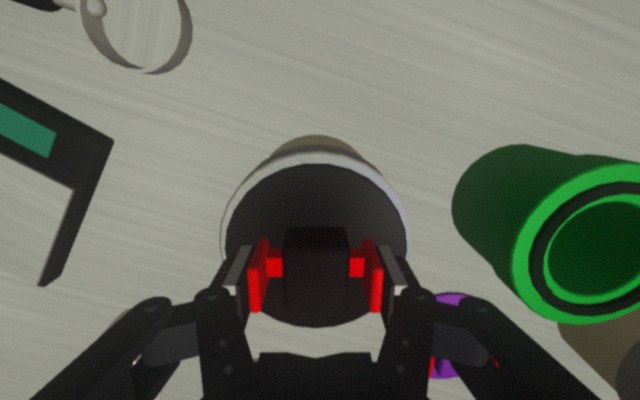

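>>> {"name": "send_rows", "arguments": {"targets": [[0,0,-0.0003,0,84],[0,0,0,0,80],[0,0,0,0,76],[0,0,0,0,70],[0,0,0,0,60],[0,0,0,0,60]]}}

```text
clock: 16.6
tcp_pos: [0.5257, -0.1716, 0.1131]
orientation: [-0.0, 0.588, 0.809, -0.0]
wrist_force: [0.2, 0.1, -0.5]
finger_gap: 0.0654
```

```bash
python3 - <<'E'
from h import *
st(); s,r=wrist('w6'); red(r)
E
```

```text
t 16.6 tcp [ 0.5257 -0.1716  0.1131] yaw 108.0 tilt [-0.0003  0.0002] F [ 0.19  0.09 -0.54] M [-0.032  0.045 -0.019] gap 0.0654
[260. 275.] 1743 top [ 0.5326 -0.1969  0.1435] 567 rect [ 533.4 -196.9] [21.9  5.2] 18.6
[369. 275.] 1708 top [ 0.5164 -0.1472  0.1435] 579 rect [ 517.1 -146.7] [21.9  5.3] 19.4
```

>>> {"name": "send_rows", "arguments": {"targets": [[0,0,0,0,30],[0,0,0.005,0,0],[0,0,0.015,0,0],[0,0,0.025,0,0],[0,0,0.03,0,0],[0,0,0.03,0,0],[0,0,0.02,0,0],[0.02,0.005,0.01,0,0],[0.03,0.01,0,0,0],[0.025,0.01,0,0,0],[0,0,0,0,0],[0,0,0,0,0]]}}

```text
clock: 17.85
tcp_pos: [0.6008, -0.1464, 0.2481]
orientation: [-0.0, 0.587, 0.809, -0.0]
wrist_force: [-0.8, -0.2, 0.3]
finger_gap: 0.0853
```

```bash
python3 - <<'E'
from h import *
st(); s,r=wrist('w7'); red(r); W=world(r); v=r['img'].max(-1); z=W[...,2]
c=np.array([.525,-.172]); dx=W[...,0]-c[0]; dy=W[...,1]-c[1]; d=np.hypot(dx,dy); th=np.arctan2(dy,dx)
f=(d>.034)&(d<.045)&(z>.1)&(z<.13)&(v<80)
A=np.c_[dx[f],dy[f],np.ones(f.sum())]; p=np.linalg.lstsq(A,z[f],rcond=None)[0]; print('flange plane',np.round(p,4),f.sum())
k=(d>.049)&(d<.0525)&(z>.09)&(v>90); print('collar',np.median(z[k]).round(4),k.sum())
m=(np.hypot(W[...,0]-.552,W[...,1]-.1355)<.06)&(z>.08)&(v>90);print('empty rim',np.median(z[m]) if m.any() else None)
for cam in('scene','top'):
    q=eyes.read_camera(cam); save(cam+'2',q['img']); print(cam); print([(np.round(e['xyz'],4).tolist(),round(e['conf'],2)) for e in eyes.tip_of('cover',cam)])
    if cam=='scene': save('s2c',cv2.resize(q['img'][150:270,180:340],(800,600),interpolation=cv2.INTER_CUBIC))
E
```

```text
t 17.85 tcp [ 0.6008 -0.1464  0.2481] yaw 108.05 tilt [-0.0009  0.0002] F [-0.83 -0.21  0.27] M [ 0.012  0.005 -0.025] gap 0.0853
[283.  96.] 457 top [ 0.5336 -0.1969  0.1436] 204 rect [ 533.9 -196.9] [21.4  4.8] 16.1
[344.  96.] 437 top [ 0.5175 -0.1467  0.1436] 199 rect [ 517.4 -146.7] [21.5  5.1] 17.1
[395. 213.] 121 top [ 0.6195 -0.0449  0.0588] 76 rect [620.  -44.5] [21.4  4.8] 16.4
[437. 214.] 162 top [0.6058 0.006  0.0588] 76 rect [606.2   6.2] [21.2  4.4] 16.8
flange plane [0.     0.     0.1108] 3989
collar 0.1035 1131
empty rim 0.09295834961720814
scene
[([0.5256, -0.1711, 0.1018], 0.73), ([0.6155, -0.0201, 0.021], 0.68)]
top
[([0.6096, -0.0162, 0.0214], 0.61)]
```

View pics/s2c.png

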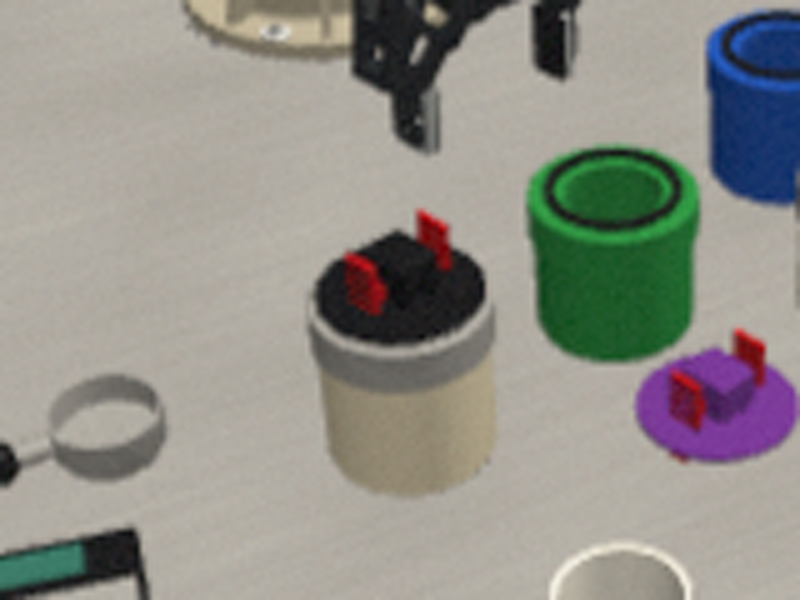

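View pics/w7.png

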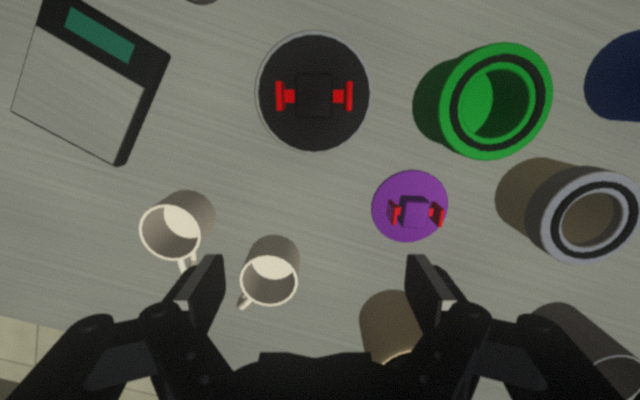

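View pics/top2.png

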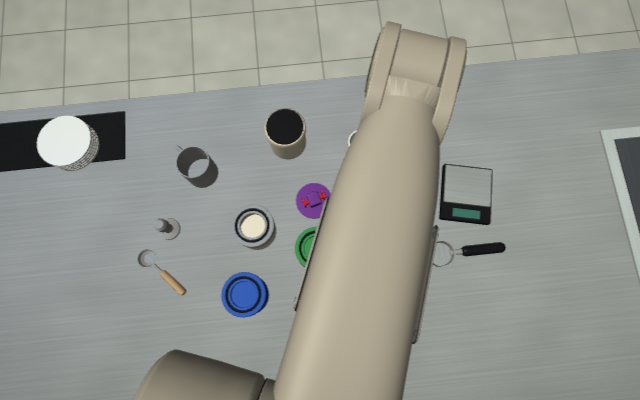

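```bash
python3 - <<'E'
from h import *
for n in('w0','w1'):
    r=dict(np.load(n+'.npz')); W=world(r); v=r['img'].max(-1); z=W[...,2]
    d=np.hypot(W[...,0]-.552,W[...,1]-.1357)
    f=(d>.034)&(d<.045)&(z>.09)&(z<.12)&(v<80); k=(d>.049)&(d<.0525)&(z>.08)&(v>90)
    print(n,np.median(z[f]),np.median(z[k]),k.sum())
E
```

```text
w0 0.10011680416516494 0.09293874758998866 657
w1 0.1001805028735688 0.09295178825663863 1053
```

The flange stands 7.3 mm above the collar, and it stood 7.2 mm above it when latched at the start. It is level, with both tabs fully out.

```bash
python3 - <<'E'
from h import *
st(); print(ticket.hand_in())
E
```

```text
t 18.1 tcp [ 0.6001 -0.147   0.2487] yaw 107.95 tilt [ 0. -0.] F [-0.17  0.26  0.11] M [-0.009  0.001 -0.042] gap 0.0854
the job is handed in; nothing more can be done
None
```

The dark cover is off the empty canister and latched on the pod canister. I handed the job in at 18.1 s; no verdict is reported.

- **Taking it off:** I squeezed both tabs to a 43 mm gap with a 20 N grip. As the pads closed they swung forward and pressed the cover down with up to about 9.5 N. It then lifted off with no tug, and its weight showed as about 1.1 N.
- **Putting it on:** I felt for the seal on the pod canister, whose rim is wound up about 10.5 mm. I pressed to about 8.5 N, then let the tabs out while lowering to keep the force up. The readings gave about 8 to 9 N through most of the release, including while the hooks passed under the lip, and about 7 N near the end.
- **Last checks:**
  - The flange stands 7.3 mm above the collar, against 7.2 mm when it was latched at the start. It is level in the depth map.
  - Both tabs are back at their rest spacing.
  - The gripper is open and clear of everything, and the wrist force is about zero.
  - The other things look unmoved in the pictures. In the last top view the arm hid the pod canister and one cup, but the wrist picture showed both.
- **Disagreements:** The cover finder missed the cover in that top view, because the arm was in the way, and put it about 6 mm too low in the scene view. I did not tug the cover to test the latch.

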